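# Set the blank cell in the cooking-oil light meter

## Task

Set the empty sample cell into the square well of the light meter, standing upright and fully home on the floor of the well, turned so that its two clear panes face the lamp and the sensor and the light can pass straight through. Keep hold of it until it rests on the floor of the well, do not drop it in, then let go. Do not disturb the other things on the worktop.

Things in the scene. Friction and masses are not known exactly. Their poses are not given: they have to be found in the camera images.
- cell_center (a point): Centre of the loose upright sample cell, 46 x 46 mm, 120 mm tall (60 mm above its foot), 0.1 to 0.3 kg. Clear glass panes face along +x and -x; the +y and -y sides are opaque white ribbed plastic; z up. Either pane may face the lamp. Any two opposite faces may be gripped, best 80 to 100 mm above the foot, clear of the meter.
- cell_top (a point): Centre of the top of the cell's white cap, 120 mm above its foot; same axes as the cell. A raised dark steel bar on it, 42 x 8 mm, 3 mm high, runs from one clear pane to the other (along x).
- meter_well (a point): Centre of the floor of the light meter's square well, 12 mm above the worktop; x is the light path, z up. Well 54 x 54 mm inside, sides along x and y; black walls 22 mm high, then a sloped lead-in up to 30 mm above the floor. The cell fits in any quarter turn, but light passes only with its clear panes facing along x.
- meter: Light meter, fixed. Origin under the middle of its grey base, 204 (x) x 92 mm, below the well. White housings with round lens barrels face each other across the well: lamp (larger, slotted top) at -x, sensor (smaller) at +x. Housings begin 60 mm from the well's centre, barrels 47 mm; tops 74 mm above the worktop. The light runs along x, 54 mm above the worktop.
- honey_jar: Honey jar with a lid, 58 x 62 x 99 mm, origin under its centre. Bystander, leave alone.
- salt_shaker: Salt shaker, 44 x 44 x 90 mm, origin under its centre. Bystander, leave alone.
- tin_fish: Low round tin, 86 mm across, 40 mm high, origin under its centre. Bystander, leave alone.
- garlic: Garlic bulb, about 60 mm, origin under its centre. Bystander, leave alone.
Things that resemble listed ones, but are neither listed nor needed, are in the scene too. Leave any purple look-alike of the part that bears cell_center alone.

How it is judged:
On the way:
1. the cell, still held in the gripper, has been lowered into the well to within 12 mm of its floor (horizontal distance between cell_center and meter_well below 0.012 m and z of cell_center in the frame of meter_well below 0.072 m and contact force between cell and the fingers above 0.5 N), for 0.04 s.
At the end, for the whole second after the job is handed in: The cell stands at rest, released and upright (within 0.08 rad) in the well, its foot within 4 mm of the well floor and its axis within 8 mm of the well's, clear panes facing along the light path within 0.22 rad, either way round (horizontal distance between cell_center and meter_well below 0.008 m and z of cell_center in the frame of meter_well between 0.055 and 0.064 m and angle between cell_center's own z axis and vertical below 0.08 rad and angle between the x axis of cell_center and the x axis of meter_well, either way round below 0.22 rad and linear speed of cell below 0.02 m/s); the robot touches nothing.
It fails at once if the honey jar is moved by more than 40 mm (distance of honey_jar from where it was at the start of the episode above 0.04 m).
It fails at once if the salt shaker is moved by more than 40 mm (distance of salt_shaker from where it was at the start of the episode above 0.04 m).
It fails at once if the low tin is moved by more than 40 mm (distance of tin_fish from where it was at the start of the episode above 0.04 m).
It fails at once if the garlic bulb is moved by more than 40 mm (distance of garlic from where it was at the start of the episode above 0.04 m).
It also fails if it takes over 40 s, if anything falls off the work surface, if the arm or the gripper's body presses on something with over 40 N, if the wrist force passes 120 N, or if a joint passes its speed limit or range.

## Robot

A 6-joint arm with a two-finger parallel gripper is mounted at the origin on a cart in front of the work surface, level with it; the furniture and walls round the work are solid. World frame = base frame: x ahead of the robot, y to its left, z up, the work surface at z = 0. Lengths are in m, angles in rad, forces in N, time in s.
With the tool pointing down it reaches from about 0.275 to 0.85 m from the base axis. Payload 5.2 kg.
Tool frame: the origin (TCP) lies at the very end of the fingers, on their centre line; the grasp point (between the pads) lies 19 mm behind it; z points along the fingers, y is the line along which they close (so a half turn about z gives the same grasp; the last joint's range is limited). The gripper opens to 85 mm and grips with 20 to 120 N. Pads are 22 mm wide; open, the fingers measure 114 mm over their backs; the gripper's body (76 mm by 85 mm) begins 54 mm behind the grasp point. The pads swing forward as they close: fully open they stand 13 mm farther back than shut.
Start: joints at [-1.315, 0.259, 1.535, -0, 1.348, -0.203], TCP at [0.244, -0.493, 0.231] pointing down, gripper open.
Joint ranges: [-3.14, 3.14], [-0.91, 2.08], [0.19, 2.58], [-1.22, 4.36], [0.22, 2.71], [-3.12, 3.12]. Speed limits (rad/s): [2.57, 2.57, 3.14, 3.14, 3.14, 3.14].

## Interface

Orientations are given as a 3x3 rotation matrix whose columns are the frame's x, y, z axes.
In Python, from station import * gives the robot as it stands.
- The arm moves only by the shell command python3 -m jog 'ROWS' [OPENING] [FORCE]. ROWS is JSON, a list that holds one entry, the list of rows, each a list of 4 numbers: the shift along the tool's x, y, z in cm, then the turn about the tool's z in rad. In form: [[[dx, dy, dz, spin], ...]]. A call has 1 to 8 rows; each row shifts and turns the commanded pose from where the row before left it, along the tool's axes as they then stand; what a row does not reach is not made up. A row lasts 1/8 s, in which the tool goes at most 62.5 mm and 10.7 degrees, less where a joint would pass 70% of its speed; a pose out of reach is approached as far as the arm can. A call with a gripper value outside its range is refused whole. OPENING is the closure, from -1 (fully open) to 1 (shut), set as the call begins (- or left out, the last holds). The fingers move at their own pace and stop on an object; FORCE is the grip in N (left out, the last holds). Time passes only in rows, so rows that do not move let the fingers close. It gives the time, the measured TCP pose, the force, the opening and the grip force at its end, in the units of the state.
- read_state(): the state, without advancing time (a new reading comes with each control period).
- camera(name): name is "scene" or "top" or "wrist"; returns a dict with "pixels" (420x560x3 uint8, red, green, blue), "depth" (420x560 float32, m along the optical axis (not along the pixel's ray), 0 where there is no reading), "camera_matrix" (3x3 intrinsics, pixels), "R" (3x3) and "t" (3): a world point X has camera coordinates R X + t; the wrist camera has in their place "T_tool_cam" (4x4, takes a point from camera to tool coordinates, whose origin is the TCP and whose axes are the flange's). Camera axes: x right, y down, z forward; pixel columns grow to the right and rows downward; lengths in m; the calibration is good to about 2 mm. A picture is of the moment at which its call begins: read the wrist's pose just before it.
- job_done(): hands the job in; it is judged then, once.
The state is a dict: "clock": time; "joint_pos": joint angles; "joint_velocities": joint speeds; "tau": joint torques, N m; "eef_pos": TCP position; "eef_rot": TCP orientation; "contact_force": force on the tool from outside, world axes, zero at the start; "ft_torque": the same for the moment, N m; "opening": opening from 0.0 (shut) to 1.0 (fully open); "gripper_force": force on a finger pad.
Only numpy, scipy, OpenCV 4.12 (cv2) and the standard library are available. Lean on these libraries where they do the work, as an engineer would, in place of code of your own. Each camera call takes 0.05 s, during which the arm holds its last target. There are 200 camera calls.

## Working session

There is one attempt and no reset: what is moved stays moved. The work goes in short steps, Python scripts to look and compute and a shell command to move; the robot and the scene stay as the last step left them, time stands still between calls to the robot, and variables do not carry over. Pictures are saved under pics/ and viewed, at most 10 in all, crops included, and the job is handed in when it is done.

```bash
mkdir -p pics
cat > h.py <<'E'
from station import *
import numpy as np, cv2, pickle
def snap(n,f):
    s=read_state(); c=camera(n)
    if n=='wrist':
        T=np.eye(4);T[:3,:3]=np.array(s['eef_rot']);T[:3,3]=s['eef_pos']
        M=np.linalg.inv(T@np.array(c['T_tool_cam'])); c['R']=M[:3,:3];c['t']=M[:3,3]
    pickle.dump(c,open(f'pics/{f}.pkl','wb')); cv2.imwrite(f'pics/{f}.png',c['pixels'][:,:,::-1]); return c
def load(f): return pickle.load(open(f'pics/{f}.pkl','rb'))
def ray(c,u,v):
    K=np.array(c['camera_matrix']);R=np.array(c['R']);t=np.array(c['t'])
    return -R.T@t, R.T@np.linalg.solve(K,[u,v,1.])
def onz(c,u,v,z):
    o,d=ray(c,u,v); return o+d*(z-o[2])/d[2]
def dep(c,u,v):
    o,d=ray(c,u,v); return o+d*c['depth'][int(v),int(u)]
def tri(c1,p1,c2,p2):
    o,d=ray(c1,*p1);q,e=ray(c2,*p2)
    s=np.linalg.lstsq(np.c_[d,-e],q-o,rcond=None)[0]
    a,b=o+d*s[0],q+e*s[1]; return (a+b)/2,np.linalg.norm(a-b)
E
python3 - <<'E'
from h import *
for n in('scene','top'):
    c=snap(n,n+'0'); print(n,-np.array(c['R']).T@c['t'])
s=read_state();print(s['eef_pos'],s['eef_rot'],s['opening'])
E
```

```text
scene [-0.12821207 -1.03968065  0.84624913]
top [ 0.44961739 -0.23874512  1.16457656]
[ 0.2434862  -0.49265084  0.23055296] [[ 8.96571040e-01  4.42899774e-01 -3.99978909e-04]
 [ 4.42899811e-01 -8.96569657e-01  1.61479393e-03]
 [ 3.56582915e-04 -1.62492806e-03 -9.99998616e-01]] 0.9974994125875406
```

View pics/scene0.png

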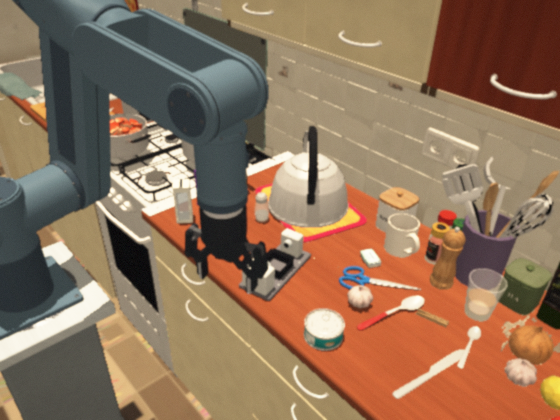

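View pics/top0.png

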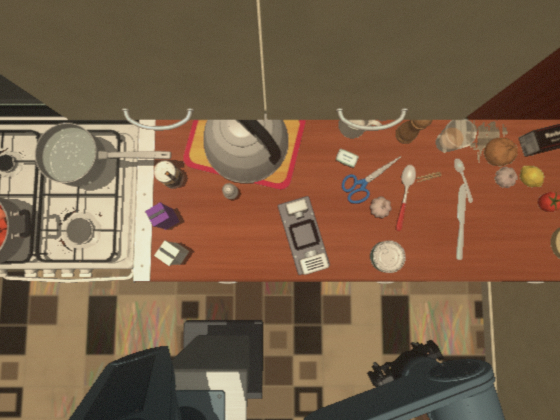

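The top view shows the white-capped cell with a dark bar at about (172,252), a purple look-alike at (161,215), and the meter at (303,234) with its slotted lamp at (314,264). The white one is the cell, since purple is excluded. The white box at (347,158) is lying flat, so it isn't a candidate. I'll confirm with one crop and measure.

Run:
```python
from h import *
c=load('top0');s=load('scene0')
a=c['pixels'][185:285,140:215,::-1];b=c['pixels'][185:285,265:340,::-1];d=s['pixels'][160:260,165:240,::-1]
cv2.imwrite('pics/crop.png',cv2.resize(np.hstack([a,b,d]),None,fx=3.5,fy=3.5,interpolation=cv2.INTER_CUBIC))
for n,p in dict(cell=(172,252),purp=(161,215),well=(303,234),lamp=(314,264),sens=(296,207)).items(): print(n,dep(c,*p).round(3))
for p in ((182,190),(183,205)):print(dep(s,*p).round(3))
```

```text
cell [0.465 0.018 0.121]
purp [0.559 0.05  0.115]
well [ 0.517 -0.316  0.007]
lamp [ 0.435 -0.339  0.075]
sens [ 0.585 -0.293  0.071]
[0.456 0.012 0.11 ]
[0.454 0.013 0.061]
```

View pics/crop.png

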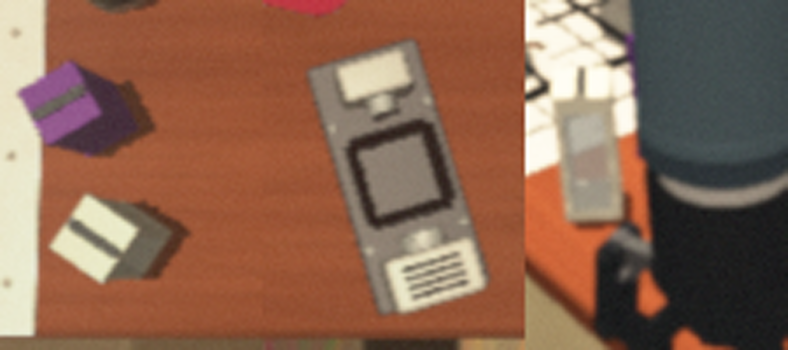

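The crop confirms it: the white cell (crop 95,238) has the dark bar and a clear pane facing the scene camera. The purple one is the look-alike. The well is at crop (402,172). Next I'll measure the cap and well.

```bash
cat > m.py <<'E'
from h import *
c=load('top0');s=load('scene0')
def rect(c,mask,near):
    cs,_=cv2.findContours(mask.astype(np.uint8),cv2.RETR_EXTERNAL,cv2.CHAIN_APPROX_NONE)
    cs=[k for k in cs if cv2.contourArea(k)>60]
    return min(cs,key=lambda k:np.linalg.norm(k.reshape(-1,2).mean(0)-near)).reshape(-1,2)
def axis(P,f):
    # P world xy points; min area rect
    r=cv2.minAreaRect((P[:,:2]*1000).astype(np.float32)); print(f,'centre mm',np.round(r[0],1),'size',np.round(r[1],1),'ang',round(r[2],1)); return r
if __name__=='__main__':
    d=c['depth'];uu=np.indices(d.shape)[::-1]
    Z=np.zeros(d.shape);XY=np.zeros(d.shape+(2,))
    K=np.array(c['camera_matrix']);R=np.array(c['R']);o=-R.T@c['t']
    rays=np.stack([uu[0],uu[1],np.ones_like(d)],-1)@np.linalg.inv(K).T@R
    W=o+rays*d[...,None]
    box=lambda x0,x1,y0,y1:(uu[0]>x0)&(uu[0]<x1)&(uu[1]>y0)&(uu[1]<y1)
    m=(W[...,2]>.108)&(W[...,2]<.14)&box(150,192,235,275)
    axis(rect(c,m,(167,253)) @np.zeros((2,2)) if 0 else np.array([onz(c,u,v,.12) for u,v in rect(c,m,(167,253))]),'cap'); print('z',np.median(W[m][:,2]))
    g=c['pixels'].astype(int).sum(2)
    b=m&(g<360); p=np.argwhere(b)[:,::-1].astype(np.float32); P=np.array([onz(c,u,v,.123) for u,v in p])
    l=cv2.fitLine((P[:,:2]*1000).astype(np.float32),cv2.DIST_L2,0,.01,.01).ravel();print('bar',len(p),P.mean(0),np.degrees(np.arctan2(l[1],l[0])))
    k=(g<150)&box(283,325,212,256); P=np.array([onz(c,u,v,.036) for u,v in np.argwhere(k)[:,::-1]]); axis(P,'well'); 
    wm=box(283,325,212,256)&k;print('wallz',np.median(W[wm][:,2]))
    for f,q in(('lamp',(270,340,245,285)),('sens',(270,330,195,222))):
        k=(W[...,2]>.063)&box(*q);P=np.array([onz(c,u,v,.074) for u,v in np.argwhere(k)[:,::-1]]); axis(P,f)
    m2=(s['pixels'].min(2)>185)&(np.indices(d.shape)[1]<195)&(np.indices(d.shape)[1]>170)&(np.indices(d.shape)[0]>175)&(np.indices(d.shape)[0]<195)
E
python3 m.py
python3 - <<'E'
from h import *
c=load('top0');s=load('scene0')
# world neighbours near the cell height check: scene px of cap centre
for n,P in dict(cap=(.47,.022,.12)).items():
    q=np.array(s['camera_matrix'])@(np.array(s['R'])@P+s['t']);print(n,q[:2]/q[2],dep(s,*(q[:2]/q[2])))
E
```

```text
cap centre mm [463.5  29.4] size [48.1 47.2] ang 56.2
z 0.1195406734650113
bar 56 [0.46057629 0.02326837 0.123     ] 61.862988
well centre mm [ 515.3 -316.1] size [67.5 67.1] ang 17.0
wallz 0.03679044602974435
lamp centre mm [ 437.1 -325.3] size [ 58.6 161.6] ang 24.1
sens centre mm [ 576.1 -321.2] size [109.3  50.8] ang 70.5
cap [184.17803714 183.69953804] [0.47317442 0.02763383 0.11614614]
```

Cell: cap centre about (464, 26) mm, pane axis at 56° and top at 120 mm. Well: (515, -316) mm, light axis at 17°. I'll move above the cell and align the fingers with its opaque sides.

```bash
python3 -m jog '[[[4.6,-4,0,0],[4.6,-4,0,0],[4.6,-4,0,0],[4.6,-4,0,0],[4.6,-4,0,0],[4.6,-4,0,0],[4.6,-4,0,0],[4.6,-4,0,0]]]' -1 40; python3 -m jog '[[[2.9,-2.4,0,0],[2.9,-2.4,0,0],[0,0,0,-0.175],[0,0,0,-0.175],[0,0,0,-0.172],[0,0,0,0],[0,0,0,0]]]'
python3 - <<'E'
from h import *
snap('wrist','w1');s=read_state();print(s['eef_pos'],s['eef_rot'],s['joint_pos'])
E
```

```text
clock: 1.1
eef_pos: [0.4321, -0.0413, 0.2313]
eef_rot: [[0.897, 0.443, 0.0], [0.443, -0.897, -0.0], [0.0, 0.0, -1.0]]
contact_force: [0.5, -0.9, -0.7]
opening: 1.0
gripper_force: 0.0
clock: 1.98
eef_pos: [0.4624, 0.0255, 0.2311]
eef_rot: [[0.559, 0.829, -0.0], [0.829, -0.559, 0.0], [-0.0, -0.0, -1.0]]
contact_force: [0.2, -0.5, -0.6]
opening: 1.001
gripper_force: 0.0
[0.46246809 0.0254677  0.23118293] [[ 5.58691144e-01  8.29375744e-01 -2.85123215e-04]
 [ 8.29375788e-01 -5.58691145e-01  8.42695639e-05]
 [-8.94046832e-05 -2.83554950e-04 -9.99999956e-01]] [-1.86574167e-01  1.00944547e-01  1.73068350e+00  3.09635255e-05
  1.31026041e+00  4.06224705e-01]
```

View pics/w1.png

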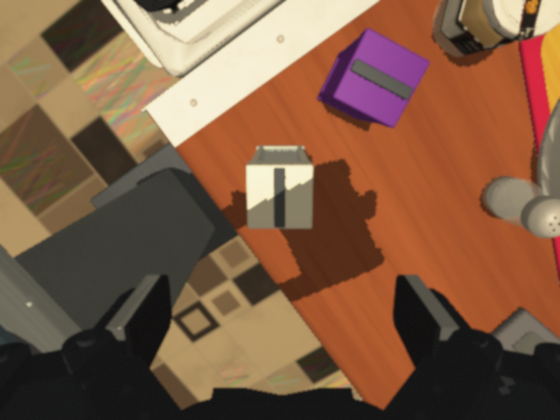

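The wrist view shows the cell's cap at about (280,196), with corners near (246,165) and (313,229) and the bar upright in the picture, so the yaw is aligned. The purple one is at (375,80). I'll measure the cap centre from two views.

```bash
cat > m2.py <<'E'
from h import *
import m
w=load('w1');c=load('top0')
I=np.indices((420,560));d=w['depth']
k=(d>0)&(abs(d-np.median(d[190:215,260:275]))<.008)&(I[1]>220)&(I[1]<340)&(I[0]>140)&(I[0]<250)
r=m.rect(w,k,(280,196)); br=cv2.minAreaRect(r);print(br)
m.axis(np.array([onz(w,u,v,.12) for u,v in r]),'cap')
b=k&(w['pixels'].max(2)<75);p=np.argwhere(b)[:,::-1];P=np.array([onz(w,u,v,.123) for u,v in p]);l=cv2.fitLine((P[:,:2]*1000).astype(np.float32),cv2.DIST_L2,0,.01,.01).ravel();print('bar',len(p),cv2.minAreaRect((P[:,:2]*1000).astype(np.float32)),np.degrees(np.arctan2(l[1],l[0])))
print(tri(w,br[0],c,(167.3,253.2)), 'depth z',np.median([dep(w,u,v)[2] for u,v in np.argwhere(k)[:,::-1][::50]]))
E
python3 m2.py
```

```text
((278.5, 194.0), (66.0, 67.0), 90.0)
cap centre mm [466.5  34. ] size [46.9 45.7] ang 56.0
bar 339 ((462.013916015625, 26.442249298095703), (25.803035736083984, 6.289602279663086), 56.12850570678711) 54.470238
(array([0.46378726, 0.03254995, 0.10771594]), np.float64(0.0024444118915356024)) depth z 0.1197749060330684
```

```bash
python3 -m jog '[[[0.6,-0.1,3.5,0],[0,0,4,0],[0,0,4,0],[0,0,3,0],[0,0,1,0],[0,0,0,0]]]'; python3 -m jog '[[[0,0,0,0],[0,0,0,0],[0,0,0,0],[0,0,0,0],[0,0,0,0],[0,0,0,0],[0,0,0,0],[0,0,0,0]]]' 1 40
```

```text
clock: 2.78
eef_pos: [0.4651, 0.031, 0.0763]
eef_rot: [[0.557, 0.83, -0.001], [0.83, -0.557, 0.0], [-0.0, -0.001, -1.0]]
contact_force: [0.3, -0.4, 1.3]
opening: 0.998
gripper_force: 0.0
clock: 3.78
eef_pos: [0.4656, 0.0311, 0.0774]
eef_rot: [[0.556, 0.831, 0.002], [0.831, -0.556, -0.0], [0.001, 0.002, -1.0]]
contact_force: [-1.3, 0.9, 5.8]
opening: 0.533
gripper_force: 40.6
```

```bash
python3 -m jog '[[[0,0,-1,0],[0,0,-3,0],[0,0,-4.5,0],[0,0,-4.5,0],[0,0,-4,0],[0,0,0,0]]]'; python3 -m jog '[[[-3.7,3.3,0,0],[-3.7,3.3,0,0],[-3.7,3.3,0,0],[-3.7,3.3,0,0],[-3.7,3.3,0,0],[-3.7,3.3,0,0],[-2.6,2.3,0,0],[0,0,0,0]]]'; python3 -m jog '[[[0,0,0,0.17],[0,0,0,0.17],[0,0,0,0.17],[0,0,0,0.174],[0,0,0,0],[0,0,0,0]]]'
python3 - <<'E'
from h import *
snap('wrist','w2')
E
```

```text
clock: 4.53
eef_pos: [0.4669, 0.0307, 0.2501]
eef_rot: [[0.556, 0.831, 0.008], [0.831, -0.556, -0.001], [0.003, 0.007, -1.0]]
contact_force: [-0.1, -0.3, -1.8]
opening: 0.531
gripper_force: 41.7
clock: 5.52
eef_pos: [0.5099, -0.3002, 0.2441]
eef_rot: [[0.559, 0.829, -0.003], [0.829, -0.559, 0.001], [-0.0, -0.003, -1.0]]
contact_force: [-0.7, 0.6, -2.2]
opening: 0.532
gripper_force: 41.9
clock: 6.28
eef_pos: [0.5105, -0.2972, 0.2458]
eef_rot: [[0.955, 0.296, -0.001], [0.296, -0.955, 0.001], [-0.001, -0.001, -1.0]]
contact_force: [-0.4, 0.3, -2.4]
opening: 0.534
gripper_force: 41.9
```

View pics/w2.png

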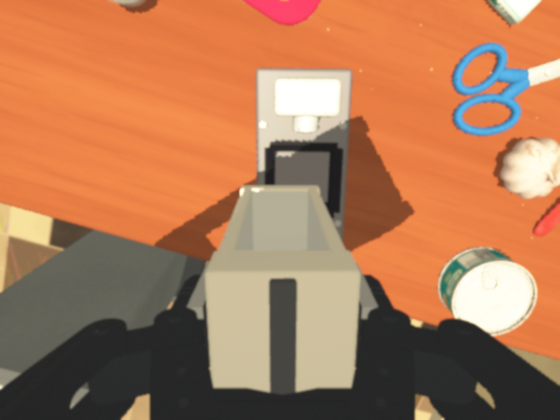

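The wrist view shows the held cell's cap at about (283,320), its foot edge at row 185, and the well partly hidden at (303,190). The cap looks slightly tapered, so I'll measure the tilt in hand and where the cell and well sit.

```bash
cat > m3.py <<'E'
from h import *
import m,sys
f=sys.argv[1];w=load(f);R=np.array(w['R'])
print('cam axes world z',R[2].round(3),'pos',(-R.T@w['t']).round(4))
K=np.array(w['camera_matrix']);o=-R.T@w['t'];d=w['depth']
v,u=np.indices(d.shape);W=o+np.stack([u,v,np.ones_like(d)],-1)@np.linalg.inv(K).T@R*d[...,None]
def plane(sl,n):
    P=W[sl].reshape(-1,3);P=P[(d[sl]>0).ravel()];c=np.median(P,0);P=P[np.linalg.norm(P-c,axis=1)<.06]
    c=P.mean(0);nn=np.linalg.svd(P-c,full_matrices=False)[2][2];nn*=np.sign(nn[2]);print(n,'c',c.round(4),'n',nn.round(3),'rms',np.std((P-c)@nn).round(4));return c,nn
plane(np.s_[270:370,225:265],'capL');plane(np.s_[270:370,300:345],'capR')
plane(np.s_[200:240,260:310],'pane')
for p in((208,253),(359,253),(353,388),(213,388),(284,280),(283,390)):
    print(p,dep(w,*np.clip(p,0,419)).round(4),onz(w,*p,.29).round(4))
k=(w['pixels'].max(2)<40)&(v>135)&(v<185)&(u>258)&(u<348)
print('wall px',u[k].min(),u[k].max(),v[k].min())
k2=(d>0)&(W[...,2]>.065)&(W[...,2]<.08)&(v<120)&(u>250)&(u<360)
P=np.array([onz(w,a,b,.074) for b,a in np.argwhere(k2)]);m.axis(P,'sensor')
k3=(d>0)&(abs(W[...,2]-.03)<.02)
E
python3 m3.py w2
```

```text
cam axes world z [-0.269 -0.084 -0.959] pos [ 0.5794 -0.2764  0.388 ]
capL c [ 0.5157 -0.2845  0.2883] n [ 0.008 -0.008  1.   ] rms 0.0006
capR c [ 0.5224 -0.3068  0.288 ] n [ 0.009 -0.014  1.   ] rms 0.0005
pane c [ 0.5332 -0.292   0.2321] n [-0.955 -0.295  0.002] rms 0.0002
(208, 253) [ 4.011e-01 -2.462e-01  3.000e-04] [ 0.5344 -0.2688  0.29  ]
(359, 253) [ 0.4512 -0.4053  0.0016] [ 0.5469 -0.3091  0.29  ]
(353, 388) [ 0.5317 -0.306   0.3263] [ 0.5036 -0.3234  0.29  ]
(213, 388) [ 0.5163 -0.28    0.3184] [ 0.4905 -0.2814  0.29  ]
(284, 280) [ 0.533  -0.2915  0.2905] [ 0.5327 -0.2916  0.29  ]
(283, 390) [ 0.4972 -0.3024  0.291 ] [ 0.4963 -0.3026  0.29  ]
wall px 266 341 144
sensor centre mm [ 587.7 -294.7] size [31.2 52.5] ang 16.9
```

```bash
cat > m4.py <<'E'
from h import *
import m,sys
w=load('w2');p=w['pixels'];v,u=np.indices(p.shape[:2])
s=dict(pos=np.array([.5105,-.2972]),X=np.array([.955,.296]),Y=np.array([.296,-.955]))
T=lambda q:(np.round(1000*(q[:2]-s['pos'])@np.c_[s['X'],s['Y']],1))
k=(p.max(2)<70)&(u>262)&(u<305)&(v>262)&(v<400)
q=np.argwhere(k); print('bar rows',[(r,(q[q[:,0]==r][:,1].min(),q[q[:,0]==r][:,1].max())) for r in (285,330,370,385,391,395) if (q[:,0]==r).any()],q[:,0].min(),q[:,0].max())
print('column 235 brightness', p[240:400:4,235].sum(1))
for r in(280,391):print(r,'bar end tool mm',T(onz(w,283.5,r,.291)))
for r in(268,272,276):print(r,'cap front',T(onz(w,283.5,r,.288)))
L=[np.where((p[r].sum(1)>330)&(u[r]>190)&(u[r]<375))[0] for r in(300,340)]
for r,l in zip((300,340),L):print(r,l.min(),l.max(),T(onz(w,l.min(),r,.288)),T(onz(w,l.max(),r,.288)))
for r in (150,165,178):
    row=np.where((p[r].max(1)<45)&(u[r]>250)&(u[r]<360))[0];print(r,row.min(),row.max(),[onz(w,a,r,.042).round(4) for a in(row.min(),row.max())],T(onz(w,(row.min()+row.max())/2,r,.042)))
E
python3 m4.py
python3 -c "
from h import *
p=load('w2')['pixels'][130:410,190:380,::-1];cv2.imwrite('pics/c2.png',cv2.resize(p,None,fx=2.1,fy=2.1))"
```

```text
bar rows [(391, (np.int64(272), np.int64(275))), (395, (np.int64(263), np.int64(304)))] 280 399
column 235 brightness [473 463 455 476 481 480 484 483 537 559 559 560 562 559 559 561 559 558
 562 561 561 559 558 555 556 553 555 557 554 554 554 553 552 554 554 553
 554 301 115 112]
280 bar end tool mm [23.4  1.1]
391 bar end tool mm [-14.7   1.1]
268 cap front [25.7  1.1]
272 cap front [24.5  1.1]
276 cap front [23.2  1.1]
300 191 373 [ 15.3 -26.4] [15.4 27.6]
340 208 356 [  1.6 -22.1] [ 1.6 23.4]
150 301 341 [array([ 0.5437, -0.3057,  0.042 ]), array([ 0.5546, -0.3406,  0.042 ])] [29.2 36.2]
165 272 340 [array([ 0.5227, -0.2845,  0.042 ]), array([ 0.5413, -0.3444,  0.042 ])] [15.5 22.8]
178 266 339 [array([ 0.5094, -0.2827,  0.042 ]), array([ 0.5296, -0.3476,  0.042 ])] [ 3.3 19.8]
```

View pics/c2.png

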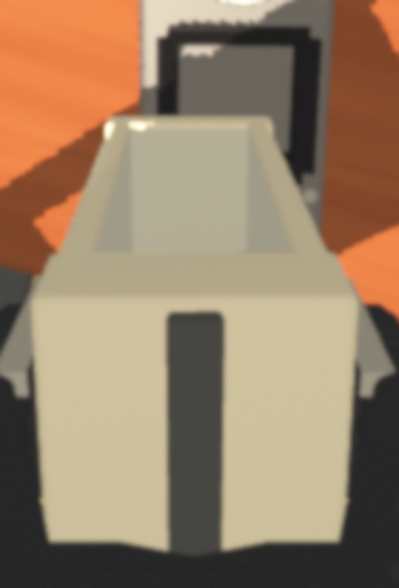

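The crop shows the cap's front edge at row 270, the bar starting at row 279, and the well frame behind it. In tool axes the cell's axis is at (2.2, 0.9) mm and the well's at (-1, 19.8) mm, so the correction is -3 mm in x and +19 mm in y. The foot is at z 0.168. I'll correct, lower to just above the rim and check.

```bash
python3 -m jog '[[[-0.3,1.9,0,0],[0,0,3,0],[0,0,4,0],[0,0,3,0],[0,0,0.8,0],[0,0,0,0],[0,0,0,0]]]'
python3 - <<'E'
from h import *
snap('wrist','w3');c=snap('scene','s3')
a=load('w3')['pixels'][100:400,150:410,::-1];b=cv2.resize(c['pixels'][190:310,215:325,::-1],None,fx=2.5,fy=2.5,interpolation=cv2.INTER_CUBIC)
cv2.imwrite('pics/c3.png',np.hstack([a,b]))
E
```

```text
clock: 7.2
eef_pos: [0.5143, -0.3181, 0.14]
eef_rot: [[0.956, 0.293, 0.002], [0.293, -0.956, -0.002], [0.002, 0.003, -1.0]]
contact_force: [-0.2, 0.1, -2.1]
opening: 0.533
gripper_force: 41.9
```

View pics/c3.png

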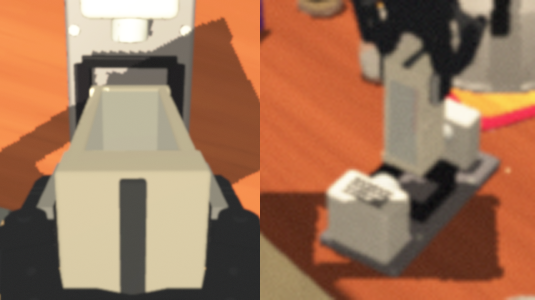

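The cell stands just above the well, centred sideways: foot edges at 90 and 171 in the crop, well frame at 75 and 184. I'll trim 1 mm and lower it slowly.

```bash
python3 -m jog '[[[-0.1,-0.1,0,0],[0,0,1,0],[0,0,1,0],[0,0,0.8,0],[0,0,0.5,0],[0,0,0.4,0],[0,0,0.4,0],[0,0,0,0]]]'
```

```text
clock: 8.3
eef_pos: [0.5121, -0.3163, 0.0971]
eef_rot: [[0.956, 0.292, -0.0], [0.292, -0.956, 0.0], [-0.0, -0.0, -1.0]]
contact_force: [1.0, 0.9, -1.7]
opening: 0.536
gripper_force: 41.9
```

```bash
python3 -m jog '[[[0,0,0.3,0],[0,0,0.2,0],[0,0,0.1,0],[0,0,0,0]]]';python3 -m jog '[[[0,0,0.1,0],[0,0,0.1,0],[0,0,0,0]]]'
```

```text
clock: 8.8
eef_pos: [0.5121, -0.3164, 0.0912]
eef_rot: [[0.956, 0.292, -0.0], [0.292, -0.956, 0.0], [-0.0, -0.0, -1.0]]
contact_force: [-0.2, -0.1, -2.2]
opening: 0.53
gripper_force: 41.9
clock: 9.18
eef_pos: [0.5122, -0.3164, 0.0895]
eef_rot: [[0.956, 0.292, 0.0], [0.292, -0.956, -0.0], [0.0, 0.0, -1.0]]
contact_force: [-0.5, 1.0, 0.1]
opening: 0.533
gripper_force: 42.1
```

Contact is starting: z force went from -2.2 N to 0.1 N. I'll press down slightly to confirm.

```bash
python3 -m jog '[[[0,0,0.1,0],[0,0,0,0],[0,0,0,0]]]'
```

```text
clock: 9.55
eef_pos: [0.5123, -0.3164, 0.0895]
eef_rot: [[0.956, 0.293, 0.001], [0.293, -0.956, -0.001], [0.0, 0.001, -1.0]]
contact_force: [-1.6, 2.6, 7.3]
opening: 0.534
gripper_force: 42.9
```

It's home: z stopped at 0.0895, so the foot is at about 0.012. I'll release and retreat.

```bash
python3 -m jog '[[[0,0,0,0],[0,0,0,0],[0,0,0,0],[0,0,0,0],[0,0,0,0],[0,0,0,0]]]' -1; python3 -m jog '[[[0,0,-1,0],[0,0,-3,0],[0,0,-4,0],[0,0,-4,0],[0,0,-3,0],[0,0,0,0],[0,0,0,0]]]'
python3 - <<'E'
from h import *
snap('wrist','w4');c=snap('scene','s4');c=snap('top','t4')
a=load('w4')['pixels'][:330,130:430,::-1];b=cv2.resize(load('s4')['pixels'][190:322,215:325,::-1],None,fx=2.5,fy=2.5,interpolation=cv2.INTER_CUBIC)
cv2.imwrite('pics/c4.png',np.hstack([a,b]))
w=load('w4');d=w['depth'];v,u=np.indices(d.shape)
R=np.array(w['R']);o=-R.T@w['t'];W=o+np.stack([u,v,np.ones_like(d)],-1)@np.linalg.inv(np.array(w['camera_matrix'])).T@R*d[...,None]
k=(d>0)&(abs(W[...,2]-.132)<.006)&(v<320)&(w['pixels'].min(2)>80)
P=W[k];n=np.linalg.svd(P-P.mean(0),full_matrices=False)[2][2];r=cv2.minAreaRect((P[:,:2]*1000).astype(np.float32));print('cap z',np.median(P[:,2]),n,r)
E
```

```text
clock: 10.3
eef_pos: [0.5122, -0.3164, 0.0883]
eef_rot: [[0.956, 0.292, -0.0], [0.292, -0.956, 0.0], [-0.0, -0.0, -1.0]]
contact_force: [-0.1, -0.2, -0.2]
opening: 1.0
gripper_force: 0.0
clock: 11.18
eef_pos: [0.5118, -0.316, 0.2378]
eef_rot: [[0.956, 0.292, -0.001], [0.292, -0.956, 0.001], [-0.0, -0.001, -1.0]]
contact_force: [-0.1, 0.2, -0.8]
opening: 1.001
gripper_force: 0.0
cap z 0.13155659891068547 [0.011263   0.0033252  0.99993104] ((513.9481201171875, -314.8601379394531), (46.199100494384766, 46.0030632019043), 16.80510711669922)
```

View pics/c4.png

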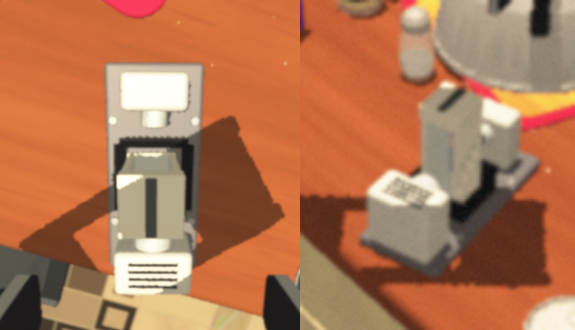

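The cell stands upright in the well, with its cap at z 0.132 and yaw 16.8°, and its bar lies along the light path (crop 151,208). The gripper is clear, so I'm handing in.

```bash
python3 -c "
from station import *
print(job_done())"
```

```text
the job is handed in; nothing more can be done
None
```

I set the cell upright on the floor of the meter's well with its clear panes along the light path, let go only once it was down, and handed the job in; the hand-in returned no verdict.

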